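# Turn the counting dish mouth-up on the parcel scale

## Robot

A 6-joint arm with a two-finger parallel gripper is mounted at the origin on the work surface. World frame = base frame: x ahead of the robot, y to its left, z up, the work surface at z = 0. Lengths are in m, angles in rad, forces in N, time in s.
With the tool pointing down it reaches from about 0.35 to 1 m from the base axis. Payload 7.1 kg.
Tool frame: the origin (TCP) lies between the finger pads; the fingertips stand 19 mm ahead of it and the grasp point (between the pads) is the TCP (env.nose_length is the z of the fingertips in the tool frame, in m); z points along the fingers, y is the line along which they close (so a half turn about z gives the same grasp; the last joint's range is limited). The gripper opens to 85 mm and grips with 20 to 120 N. Pads are 22 mm wide; open, the fingers measure 114 mm over their backs; the gripper's body (76 mm by 85 mm) begins 54 mm behind the grasp point. The pads swing forward as they close: fully open they stand 13 mm farther back than shut.
Start: joints at [-1.3, 0.423, 1.63, -0, 1.089, -0.019], TCP at [0.179, -0.599, 0.25] pointing down, gripper open.
Joint ranges: [-3, 3], [-0.9, 2.11], [0.09, 2.58], [-1.31, 4.45], [0.11, 2.69], [-2.54, 2.54]. Speed limits (rad/s): [2.39, 2.39, 3.01, 3.14, 3.14, 3.14].

## Interface

Orientations are given as [roll, pitch, yaw] about the fixed x, y, z axes, in that order (R = Rz(yaw) Ry(pitch) Rx(roll)).
In Python, from workcell import readout, camera, workorder, env gives the robot as it stands.
- The arm moves only by the tool carry_out, never from a script. Its argument "increments" is a list of rows, each a list of 6 numbers: the shift along the world's x, y, z in units of 25 mm (1.0 is 25 mm), then the turn, a rotation vector about the world's x, y, z in units of 6 degrees (1.0 is 6 degrees). In form: [[dx, dy, dz, rx, ry, rz], ...]. A call has 1 to 5 rows; each row is the pose to reach, as a shift and turn from the pose commanded when the call began; what a row does not reach only later rows make up. A row lasts 1/12 s, in which the tool goes at most 41.7 mm and 7.16 degrees, less where a joint would pass 70% of its speed; a pose out of reach is approached as far as the arm can. A call with a gripper value outside its range is refused whole. "hand" is the opening, from 0 (shut) to 1 (fully open), set as the call begins (left out, the last holds). The fingers move at their own pace and stop on an object; "force" is the grip in N (left out, the last holds). Time passes only in rows, so rows that repeat a pose let the fingers close. It gives the time, the measured TCP pose, the force, the opening and the grip force at its end, in the units of the state.
- readout.observe(): the state, without advancing time (a new reading comes with each control period).
- camera(name): name is "side" or "top" or "wrist"; returns a dict with "img" (400x640x3 uint8, blue, green, red), "camera_matrix" (3x3 intrinsics, pixels), "dist_coeffs" ([k1, k2, p1, p2, k3] as OpenCV has them; the pictures are not rectified), "origin" and "orientation" of the camera in the world. Camera axes: x right, y down, z forward; pixel columns grow to the right and rows downward; lengths in m; the calibration is good to about 2 mm. A picture is of the moment at which its call begins. There is no depth.
- workorder.hand_in(): hands the job in; it is judged then, once.
The state is a dict: "time_s": time; "joint_pos": joint angles; "dq": joint speeds; "tau": joint torques, N m; "tool_pos": TCP position; "ee_rot": TCP orientation; "wrist_force": force on the tool from outside, world axes, zero at the start; "wrist_torque": the same for the moment, N m; "grip_width": opening from 0.0 (shut) to 1.0 (fully open); "grip_force": force on a finger pad.
Only numpy, scipy, OpenCV 4.12 (cv2) and the standard library are available. Lean on these libraries where they do the work, as an engineer would, in place of code of your own. Each camera call takes 0.05 s, during which the arm holds its last target. There are 200 camera calls.

## Task

Two steel dishes stand upside down on the packing bench. Take the larger one, turn it over and leave it standing mouth-up on its foot on the platform of the counting scale, ready to be filled. Set it down or tip it over close to the platform rather than dropping it from a height, and leave the smaller dish where it is.

Things in the scene. Friction and masses are not known exactly. Their poses are not given: they have to be found in the camera images.
- dish: The larger of two plain round steel dishes, 54 mm tall, 0.25-0.47 kg: a solid cylindrical foot, 52 mm across and 37 mm tall, under a shallow flared bowl 17 mm tall. It starts mouth-down, rim on the bench, the foot on top free to grip. Origin: centre of the foot's flat end face (54 mm above the bench at the start); z runs from foot to mouth: down at the start, up when done.
- dish_mouth (a point): Centre of the larger dish's mouth, in the rim's plane, 54 mm along z from its origin; axes as the dish. The rim is 148 mm across, wall 4 mm. Centre of mass: on the axis, 34 mm from here towards the foot. Stood on the edge of its rim, the dish tips over onto its foot by itself once turned more than about 66 degrees from mouth-down; it does not stay lying on its side.
- small_dish: The smaller steel dish of the same shape, also mouth-down, to be left alone: 36 mm tall, rim 90 mm across, foot 36 mm across and 23 mm tall. Origin and axes as for the larger dish.
- platform (a point): Centre of the top of the fixed scale's square steel platform, 280 x 280 mm, 60 mm above the bench; x and y along its sides, z up. A display on a thin post stands outside its far left corner (110 mm along x, 200 mm along y from here), reaching 190 mm above the bench.
Things that resemble listed ones, but are neither listed nor needed, are in the scene too. Leave any green look-alike of the dish alone.

How it is judged:
By the outcome, as a careful person would: the job done as asked, in the order asked, and still so for the second after the job is handed in, with the robot touching nothing.
It also fails if it takes over 42 s, if anything falls off the work surface, if the arm or the gripper's body presses on something with over 40 N, if the wrist force passes 120 N, or if a joint passes its speed limit or range.

## Working session

There is one attempt and no reset: what is moved stays moved. The work goes in short steps, Python scripts to look and compute and a tool call to move; the robot and the scene stay as the last step left them, time stands still between calls to the robot, and variables do not carry over. Pictures are saved under pics/ and viewed, at most 10 in all, crops included, and the job is handed in when it is done.

Besides the shell and the picture viewer there is one more tool, called after "Request:" as name(argument=value, ...), one argument or row to a line, values as JSON. carry_out: Moves the arm, as the interface text tells. Its arguments: {"type":"object","properties":{"increments":{"type":"array"},"hand":{"type":"number"},"force":{"type":"number"}},"required":["increments"]}

```bash
ls; mkdir -p pics; python3 - <<'E'
from workcell import readout,camera,env
import cv2,numpy as np
print(readout.observe()); print(env.nose_length)
a=[]
for n in("side","top"):
    c=camera(n);cv2.imwrite(f"pics/{n}0.png",c["img"]);print(n,c["camera_matrix"],c["dist_coeffs"],c["origin"],c["orientation"])
E
```

```text
pics
{'time_s': 0.0, 'joint_pos': array([-1.30000916e+00,  4.23849408e-01,  1.63070308e+00, -2.30555884e-05,
        1.08857204e+00, -1.90367131e-02]), 'dq': array([-1.66829905e-04,  4.59548489e-04,  3.51878001e-04, -6.10143549e-05,
       -1.47390831e-03, -2.03644089e-04]), 'tau': array([-2.64993170e-03, -5.57392931e+01, -2.81747782e+01, -1.47467977e-04,
        7.30446671e-03,  1.19909126e-05]), 'tool_pos': array([ 0.17847337, -0.59843611,  0.24953517]), 'ee_rot': array([-3.14006066e+00, -8.75383124e-06,  2.89834580e-01]), 'wrist_force': array([-0.21356981, -0.5926776 ,  0.20602967]), 'wrist_torque': array([0.00086566, 0.05135134, 0.01579221]), 'grip_force': 0.0, 'grip_width': 0.9990564893933528}
0.019
side [[502.58399573   0.         318.30240885]
 [  0.         502.58399573 197.65816611]
 [  0.           0.           1.        ]] [-0.04022645  0.          0.          0.          0.        ] [0.32526278 0.89925165 1.03119157] [-2.36050381 -0.00464534 -3.01265494]
top [[421.9381675    0.         323.88378481]
 [  0.         421.9381675  201.66536475]
 [  0.           0.           1.        ]] [-0.04882083  0.          0.          0.          0.        ] [ 0.32798249 -0.05334268  1.02285542] [-3.01383116  0.0257388  -1.57209072]
```

View pics/top0.png

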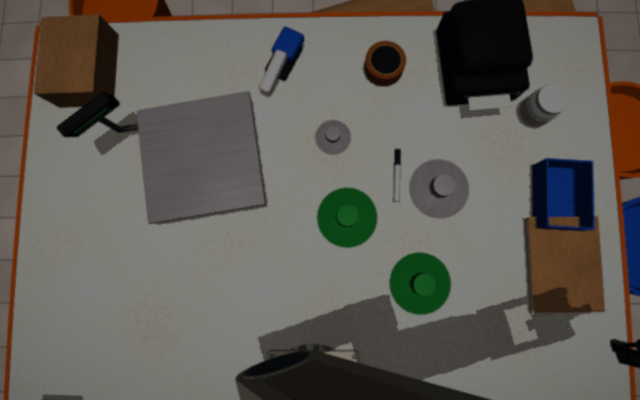

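View pics/side0.png

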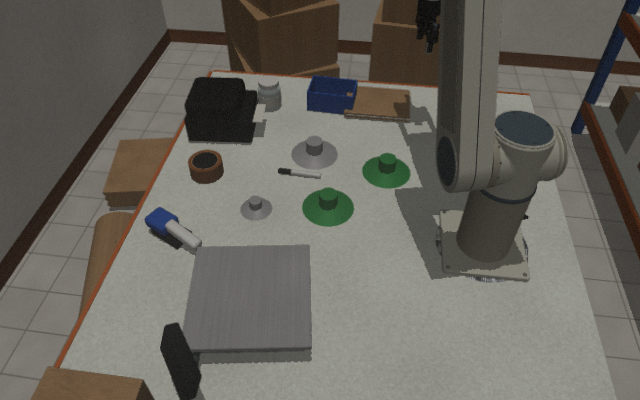

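The top view shows the larger grey dish at about (439,188) with its foot at (444,185), and the small dish at (333,137). The platform corners are about (138,108), (248,93), (265,205) and (150,222). The two green dishes are look-alikes. The side view shows the same layout, with the larger dish at (314,150).

```bash
cat > h.py <<'E'
import numpy as np,cv2
from scipy.spatial.transform import Rotation as R
def ray(c,px):
    u=cv2.undistortPoints(np.array([[px]],float),np.array(c["camera_matrix"]),np.array(c["dist_coeffs"]))[0,0]
    return R.from_euler('xyz',c["orientation"]).as_matrix()@np.array([u[0],u[1],1.])
def on(c,px,z):
    d=ray(c,px);o=np.array(c["origin"]);return o+d*(z-o[2])/d[2]
E
python3 - <<'E'
from h import *
from workcell import camera
c=camera("top");s=camera("side")
np.set_printoptions(precision=3,suppress=True)
for n,p,z in [("rim",(439,188),.0),("rimL",(409,188),0),("rimR",(469,188),0),("foot",(444,185),.054),("small",(333,137),0),("g1",(347,217),0),("g2",(420,284),0),("p1",(138,108),.06),("p2",(248,93),.06),("p3",(265,205),.06),("p4",(150,222),.06),("display",(90,114),.15),("box",(533,225),0.05),("card",(530,305),.0),("bag",(445,103),0),("pen",(396,200),0),("cup",(385,62),.05),("bottle",(535,120),0)]: print(n,on(c,p,z))
for n,p,z in [("foot",(314,140),.054),("rimL",(291,152),0),("rimR",(338,152),0),("boxtop",(308,80),.06)]: print("side",n,on(s,p,z))
g=cv2.cvtColor(c["img"],cv2.COLOR_BGR2HSV)
E
```

```text
rim [ 0.492 -0.309  0.   ]
rimL [ 0.492 -0.236  0.   ]
rimR [ 0.492 -0.383  0.   ]
foot [ 0.49  -0.307  0.054]
small [ 0.622 -0.05   0.   ]
g1 [ 0.422 -0.083  0.   ]
g2 [ 0.261 -0.256  0.   ]
p1 [0.683 0.422 0.06 ]
p2 [0.716 0.153 0.06 ]
p3 [0.445 0.107 0.06 ]
p4 [0.406 0.377 0.06 ]
display [0.638 0.487 0.15 ]
box [ 0.397 -0.511  0.05 ]
card [ 0.21  -0.517  0.   ]
bag [ 0.709 -0.333  0.   ]
pen [ 0.463 -0.203  0.   ]
cup [ 0.795 -0.178  0.05 ]
bottle [ 0.664 -0.558  0.   ]
side foot [ 0.491 -0.309  0.054]
side rimL [ 0.564 -0.306  0.   ]
side rimR [ 0.416 -0.326  0.   ]
side boxtop [ 0.557 -0.635  0.06 ]
```

Request:
carry_out(
  increments=[
    [1.1,1.0,0,0,0,0],
    [2.2,2.0,0,0,0,0],
    [3.3,3.0,0,0,0,0],
    [4.4,4.0,0,0,0,0],
    [5.5,5.0,0.5,0,0,0],
  ],
)

```text
time_s: 0.62
tool_pos: [0.3162, -0.4714, 0.2607]
ee_rot: [-3.137, 0.001, 0.289]
wrist_force: [0.8, -0.5, -0.6]
grip_width: 0.996
grip_force: 0.0
```

```bash
cat >> h.py <<'E'
def log():
    from workcell import readout
    s=readout.observe()
    np.set_printoptions(precision=4,suppress=True)
    print(s["time_s"],"q",s["joint_pos"],"p",s["tool_pos"],"rpy",s["ee_rot"],"F",s["wrist_force"],s["grip_width"],s["grip_force"])
    open("log.txt","a").write(" ".join(map(str,np.r_[s["joint_pos"],s["tool_pos"],s["ee_rot"]]))+"\n")
E
python3 -c "import h;h.log()"
```

```text
0.6167 q [-1.0009  0.3292  1.747   0.      1.0698  0.2806] p [ 0.3162 -0.4714  0.2607] rpy [-3.1373  0.0012  0.2893] F [ 0.7964 -0.5116 -0.6487] 0.9959158870751813 0.0
```

Request:
carry_out(
  increments=[
    [1.2,1.1,0,0,0,1],
    [2.4,2.2,0,0,0,2],
    [3.6,3.3,0,-1,0,2],
    [4.8,4.4,0,-2,0,2],
    [6,5.5,0.5,-3,0,2],
  ],
)

```text
time_s: 1.03
tool_pos: [0.4642, -0.3367, 0.273]
ee_rot: [2.854, 0.118, 0.484]
wrist_force: [-0.4, -0.7, -1.3]
grip_width: 0.998
grip_force: 0.0
```

```bash
python3 -c "import h;h.log()"
```

```text
1.0333 q [-0.527   0.2574  1.8523 -0.3276  0.8721  0.7347] p [ 0.4642 -0.3367  0.273 ] rpy [2.8543 0.1182 0.4837] F [-0.3854 -0.662  -1.2595] 0.998367115150022 0.0
```

```bash
cat > kin.py <<'E'
import numpy as np, itertools
from scipy.optimize import least_squares
from scipy.spatial.transform import Rotation as R
S=(1,1,0.)
def fk(q,P,S):
    s4,s6,o=S
    h,a,b,t,x1=P
    A=R.from_euler('ZY',[q[0],q[1]]);B=A*R.from_euler('Y',q[2]);C=B*R.from_euler('ZYZ',[s4*q[3],q[4],s6*q[5]+o])
    Z=np.array([0,0,1.])
    return R.from_euler('Z',q[0]).apply([x1,0,h])+a*A.apply(Z)+b*B.apply(Z)+t*C.apply(Z),C
def fit(verbose=False):
    D=np.loadtxt("log.txt");best=None
    for S in itertools.product((1,-1),(1,-1),(0,np.pi/2,np.pi,-np.pi/2)):
        e=max((R.from_euler('xyz',d[9:])*fk(d[:6],[0]*5,S)[1].inv()).magnitude() for d in D)
        if best is None or e<best[0]: best=(e,S)
    S=best[1]
    f=lambda P:np.concatenate([(fk(d[:6],P,S)[0]-d[6:9])*1e3 for d in D]+[[(P[4])*5]])
    r=least_squares(f,[.3,.5,.5,.2,0])
    if verbose: print(best,r.x,r.fun)
    return r.x,S
if __name__=="__main__": np.set_printoptions(precision=4,suppress=True);fit(True)
E
python3 kin.py
```

```text
(6.944160609097172e-16, (1, 1, 1.5707963267948966)) [0.1731 0.5063 0.3255 0.2339 0.1202] [-10.0033  -6.4487   0.0702  -0.0515  -0.0183  -0.0702   0.6008]
```

```bash
echo "-1.30000916 0.423849408 1.63070308 -2.3e-05 1.08857204 -0.0190367 0.17847337 -0.59843611 0.24953517 -3.14006066 -8.75e-06 0.28983458" >> log.txt; sed -i 's/P\[4\])\*5/P[4])*300/' kin.py; python3 kin.py
```

```text
(6.580504699039881e-08, (1, 1, 1.5707963267948966)) [0.1918 0.5561 0.4456 0.2409 0.0012] [ -8.8152  -8.3023   0.6552  -2.5863  -0.5532  -1.6023 -11.5681  -2.8135
   0.9471   0.3554]
```

```bash
sed -i 's/h,a,b,t,x1=P/h,a,b,t,x1,y1=P/; s/\[x1,0,h\]/[x1,y1,h]/; s/\[0\]\*5/[0]*6/; s/,.2,0\])/,.2,0,0])/' kin.py; python3 kin.py
```

```text
(6.580504699039881e-08, (1, 1, 1.5707963267948966)) [ 0.1944  0.5865  0.4337  0.2786 -0.0006  0.0116] [-0.3908  0.0906  0.1599  0.7818  0.193   0.6747 -0.3332  0.1536 -0.8346
 -0.1812]
```

Request:
carry_out(
  increments=[
    [0.2,0.2,0.2,-1,0,0],
    [0.4,0.4,0.4,-2,0,0],
    [0.8,0.8,0.5,-3,0,0],
    [1.2,1.2,0.5,-4,0,0],
    [1.2,1.2,0.5,-4,0,0],
  ],
)

```text
time_s: 1.45
tool_pos: [0.495, -0.3054, 0.2853]
ee_rot: [2.467, 0.302, 0.407]
wrist_force: [-1.2, 0.5, -0.2]
grip_width: 1.0
grip_force: 0.0
```

```bash
python3 -c "import h;h.log()"; python3 kin.py
```

```text
1.45 q [-0.2619  0.2908  1.9332 -0.9349  0.9073  1.3948] p [ 0.495  -0.3054  0.2853] rpy [2.4674 0.3018 0.4066] F [-1.1915  0.4525 -0.1973] 0.9995038747991978 0.0
(6.580504699039881e-08, (1, 1, 1.5707963267948966)) [ 0.1854  0.5963  0.4358  0.2777 -0.0082  0.011 ] [-2.3659  1.935   0.3948 -2.4617  1.5634  1.0109 -1.4409  1.6475 -0.9022
  8.7009 -0.4872 -0.5035 -2.4593]
```

```bash
cat >> kin.py <<'E'
lo=np.array([-3,-.9,.09,-1.31,.11,-2.54])+.04;hi=np.array([3,2.11,2.58,4.45,2.69,2.54])-.04
def ik(p,Rt,P,S,starts):
    out=[]
    for s in starts:
        f=lambda q:np.r_[(fk(q,P,S)[0]-p)*5,(fk(q,P,S)[1]*Rt.inv()).as_rotvec()]
        r=least_squares(f,np.clip(s,lo+.01,hi-.01),bounds=(lo,hi),max_nfev=60)
        if r.cost<1e-6 and not any(np.abs(r.x-o).max()<.05 for o in out): out.append(r.x)
    return out
def rot(az,el,s): # az tool azimuth, el depression (deg), s=+-1 sign of y
    a,e=np.radians([az,el]);z=[np.cos(e)*np.cos(a),np.cos(e)*np.sin(a),-np.sin(e)];y=np.array([-np.sin(a),np.cos(a),0])*s
    return R.from_matrix(np.c_[np.cross(y,z),y,z])
E
cat > plan.py <<'E'
from kin import *
P,S=fit();np.set_printoptions(precision=2,suppress=True)
st=[[q1,.6,1.7,q4,1.4,q6] for q1 in(-.6,.6) for q4 in(-1,.5,2,3.5) for q6 in(-1.5,1.5)]
for nm,p,el,azs in[("G",[.491,-.308,.045],30,range(-180,180,30)),("F",[.56,.25,.1],15,range(-180,180,30))]:
  for az in azs:
    for s in(1,-1):
      for q in ik(np.array(p),rot(az,el,s),P,S,st): print(nm,az,s,q)
E
timeout 500 python3 plan.py
```

```text
G -180 1 [-0.41  1.01  1.38 -0.36  1.75  1.29]
G -180 -1 [-0.41  1.01  1.38 -0.36  1.75 -1.85]
G -150 1 [-0.28  0.94  1.59 -0.67  1.51  1.14]
G -150 -1 [-0.28  0.94  1.59 -0.67  1.51 -2.  ]
G -120 1 [-0.18  0.85  1.87 -1.04  1.23  1.14]
G -120 -1 [-0.18  0.85  1.87 -1.04  1.23 -2.  ]
G -60 1 [-0.29  0.76  2.42  3.88  1.08  1.6 ]
G -60 -1 [-0.29  0.76  2.42  3.88  1.08 -1.54]
G -30 1 [-0.62  0.77  2.53  3.05  1.2   1.56]
G -30 -1 [-0.62  0.77  2.53  3.05  1.2  -1.59]
G 0 1 [-0.92  0.76  2.39  2.23  1.05  1.56]
G 0 -1 [-0.92  0.76  2.39  2.23  1.05 -1.58]
G 30 1 [-1.01  0.78  2.13  1.48  1.05  1.84]
G 30 -1 [-1.01  0.78  2.13  1.48  1.05 -1.3 ]
G 60 1 [-0.97  0.86  1.83  0.96  1.28  2.  ]
G 60 -1 [-0.97  0.86  1.83  0.96  1.28 -1.14]
G 90 1 [-0.86  0.95  1.55  0.6   1.56  1.97]
G 90 -1 [-0.86  0.95  1.55  0.6   1.56 -1.17]
G 120 1 [-0.72  1.02  1.36  0.29  1.78  1.8 ]
G 120 -1 [-0.72  1.02  1.36  0.29  1.78 -1.34]
G 150 1 [-0.56  1.04  1.3  -0.04  1.85  1.54]
G 150 -1 [-0.56  1.04  1.3  -0.04  1.85 -1.6 ]
F -180 1 [0.28 1.12 1.14 0.33 2.16 1.83]
F -180 -1 [ 0.28  1.12  1.14  0.33  2.16
[... 201 characters left out ...]
90 1 [ 0.73  0.99  1.48 -0.82  1.77  1.08]
F -90 -1 [ 0.73  0.99  1.48 -0.82  1.77 -2.06]
F -60 1 [ 0.83  0.88  1.81 -1.18  1.47  1.14]
F -60 -1 [ 0.83  0.88  1.81 -1.18  1.47 -2.  ]
F 0 1 [0.68 0.79 2.42 3.81 1.36 1.61]
F 0 -1 [ 0.68  0.79  2.42  3.81  1.36 -1.53]
F 30 1 [0.31 0.8  2.51 2.93 1.47 1.54]
F 30 -1 [ 0.31  0.8   2.51  2.93  1.47 -1.61]
F 60 1 [0.02 0.78 2.33 2.1  1.29 1.6 ]
F 60 -1 [ 0.02  0.78  2.33  2.1   1.29 -1.54]
F 90 1 [-0.05  0.83  2.01  1.44  1.34  1.88]
F 90 -1 [-0.05  0.83  2.01  1.44  1.34 -1.26]
F 120 1 [0.01 0.92 1.67 1.   1.6  2.04]
F 120 -1 [ 0.01  0.92  1.67  1.    1.6  -1.1 ]
F 150 1 [0.13 1.03 1.36 0.67 1.91 2.03]
F 150 -1 [ 0.13  1.03  1.36  0.67  1.91 -1.12]
```

```bash
cat >> kin.py <<'E'
def to(p,Rt):
    from workcell import readout
    s=readout.observe();dp=(np.array(p)-s["tool_pos"])/.025
    rv=np.degrees((Rt*R.from_euler('xyz',s["ee_rot"]).inv()).as_rotvec())/6
    print("dp",dp,"rv",rv,"|dp|mm",np.linalg.norm(dp)*25,"|rv|deg",np.linalg.norm(rv)*6)
E
python3 - <<'E'
from kin import *
np.set_printoptions(precision=2,suppress=True)
P,S=fit()
Rt=rot(-130,30,1);z=Rt.apply([0,0,1]);g=np.array([.491,-.308,.043])
print(z,g-.1*z);to(g-.1*z,Rt)
print(ik(g-.1*z,Rt,P,S,[[-.26,.3,1.9,-.9,1,1.3]]),ik(g,Rt,P,S,[[-.26,.3,1.9,-.9,1,1.3]]))
E
```

```text
[-0.56 -0.66 -0.5 ] [ 0.55 -0.24  0.09]
dp [ 2.07  2.55 -7.69] rv [0.04 8.49 0.04] |dp|mm 209.06620383510509 |rv|deg 50.921800046320186
[array([-0.1 ,  0.85,  1.64, -0.8 ,  1.47,  1.05])] [array([-0.21,  0.88,  1.77, -0.91,  1.32,  1.13])]
```

Request:
carry_out(
  increments=[
    [0.5,0.5,-0.4,0,1.1,0],
    [1.0,1.0,-0.8,0,2.2,0],
    [1.5,1.5,-1.4,0,3.3,0],
    [2.0,2.0,-2.0,0,4.4,0],
    [2.1,2.5,-3.0,0,5.5,0],
  ],
)

```text
time_s: 1.87
tool_pos: [0.5491, -0.246, 0.213]
ee_rot: [2.79, 0.812, 0.578]
wrist_force: [-0.6, -0.1, -0.5]
grip_width: 0.999
grip_force: 0.0
```

Request:
carry_out(
  increments=[
    [0,0,-0.7,0,1.0,0],
    [0,0,-1.4,0,2.0,0],
    [0,0,-2.0,0,3.0,0],
    [0,0,-2.6,0,3.0,0],
    [0,0,-2.6,0,3.0,0],
  ],
)

```text
time_s: 2.28
tool_pos: [0.5446, -0.2463, 0.1425]
ee_rot: [-3.14, 1.052, 0.865]
wrist_force: [-1.9, 0.7, -0.4]
grip_width: 0.994
grip_force: 0.0
```

```bash
python3 - <<'E'
import h,cv2
from workcell import camera
h.log();c=camera("wrist");cv2.imwrite("pics/w1.png",c["img"])
from kin import *
Rt=rot(-130,30,1);g=np.array([.491,-.308,.043]);to(g-.1*Rt.apply([0,0,1]),Rt)
Rm=R.from_euler('xyz',c["orientation"]);import numpy as np
for p in([.491,-.308,.054],[.491,-.308,0.]):
    v=Rm.inv().apply(np.array(p)-c["origin"]);k=np.array(c["camera_matrix"]);print(k@v/v[2])
E
```

```text
2.2833 q [-0.1021  0.851   1.5181 -0.7954  1.5611  0.9589] p [ 0.5446 -0.2463  0.1425] rpy [-3.1402  1.0524  0.8646] F [-1.8891  0.686  -0.4419] 0.9940811652668069 0.0
dp [ 0.065   0.1913 -2.0741] rv [ 0.0473 -0.0164  0.0867] |dp|mm 52.09755937648512 |rv|deg 0.6006816710193996
[319.2786 152.4688   1.    ]
[319.4428  81.6439   1.    ]
```

View pics/w1.png

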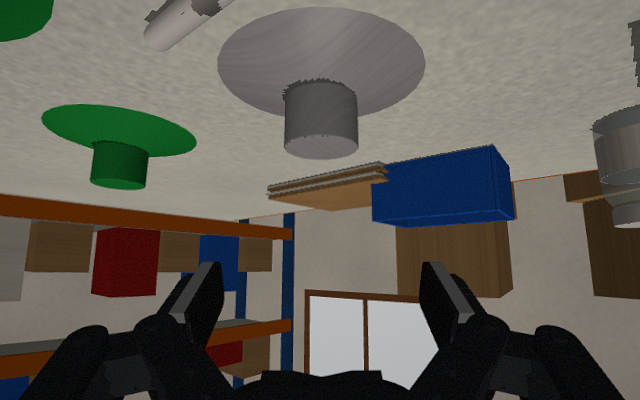

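The wrist view is upside down, because the camera hangs below the gripper. The foot's end face is centred at (320,148) against a predicted (319,152), so the measured position holds. I'll go in and grasp.

Request:
carry_out(
  increments=[
    [0.1,0.2,-1.0,0,0,0],
    [0.1,0.2,-2.05,0,0,0],
    [-0.6,-0.7,-2.7,0,0,0],
    [-1.3,-1.5,-3.3,0,0,0],
    [-1.3,-1.5,-3.3,0,0,0],
  ],
)

```text
time_s: 2.75
tool_pos: [0.5094, -0.2859, 0.0635]
ee_rot: [3.139, 1.053, 0.859]
wrist_force: [-0.1, -0.1, -0.1]
grip_width: 1.002
grip_force: 0.0
```

```bash
python3 - <<'E'
import h;h.log()
from kin import *
Rt=rot(-130,30,1);to([.491,-.308,.043],Rt)
E
```

```text
2.75 q [-0.1659  0.9451  1.5739 -0.85    1.4303  1.0439] p [ 0.5094 -0.2859  0.0635] rpy [3.1389 1.0532 0.8586] F [-0.0966 -0.1321 -0.0983] 1.0017861353215118 0.0
dp [-0.7341 -0.8836 -0.8219] rv [ 0.0519 -0.0271  0.1121] |dp|mm 35.31368388307854 |rv|deg 0.758918835823126
```

Request:
carry_out(
  increments=[
    [-0.35,-0.45,-0.4,0,0,0],
    [-0.7,-0.88,-0.75,0,0,0],
    [-0.7,-0.88,-0.75,0,0,0],
  ],
)

```text
time_s: 3.0
tool_pos: [0.4941, -0.3073, 0.0451]
ee_rot: [3.135, 1.053, 0.857]
wrist_force: [-0.5, 1.0, -0.6]
grip_width: 1.0
grip_force: 0.0
```

Request:
carry_out(
  increments=[
    [0,0,0,0,0,0],
    [0,0,0,0,0,0],
    [0,0,0,0,0,0],
    [0,0,0,0,0,0],
    [0,0,0,0,0,0],
  ],
  hand=0,
  force=80,
)

```text
time_s: 3.42
tool_pos: [0.497, -0.3053, 0.0464]
ee_rot: [3.131, 1.053, 0.857]
wrist_force: [0.9, 2.8, 6.2]
grip_width: 0.577
grip_force: 83.0
```

Request:
carry_out(
  increments=[
    [0,0,0.5,0,0,0],
    [0,0,1.5,0,0,0],
    [0,0,3,0,0,0],
    [0,0,4.5,0,0,0],
    [0,0,6,0,0,0],
  ],
)

```text
time_s: 3.83
tool_pos: [0.4959, -0.3053, 0.1968]
ee_rot: [3.136, 1.052, 0.86]
wrist_force: [0.5, 0.3, -3.0]
grip_width: 0.573
grip_force: 83.2
```

Request:
carry_out(
  increments=[
    [0,0,1.5,0,0,0],
    [0,0,3,0,0,0],
    [0,0,3,0,0,0],
  ],
)

```text
time_s: 4.08
tool_pos: [0.4985, -0.3062, 0.2781]
ee_rot: [3.112, 1.048, 0.84]
wrist_force: [0.7, -0.2, -3.2]
grip_width: 0.578
grip_force: 83.3
```

```bash
cat > path.py <<'E'
import h;h.log()
from kin import *
from workcell import readout
import sys
np.set_printoptions(precision=2,suppress=True)
P,S=fit(True)
az,el=float(sys.argv[1]),float(sys.argv[2]);p=np.array(eval(sys.argv[3]));n=int(sys.argv[4])
s=readout.observe();q0=s["joint_pos"];Rt=rot(az,el,-1)
q1=ik(p,Rt,P,S,[[-.05,.8,1.9,1.44,1.3,-1.26]])[0];print("target",q1)
last=(s["tool_pos"],R.from_euler('xyz',s["ee_rot"]))
for k in range(1,n+1):
    q=q0+(q1-q0)*k/n;c=fk(q,P,S)
    rv=np.degrees((c[1]*last[1].inv()).as_rotvec())/6
    print("dp",(c[0]-last[0])/.025,"rv",rv,np.linalg.norm(rv)*6,"abs",c[0],c[1].as_euler('xyz'),"q",q);last=c
E
python3 path.py 90 15 [.56,.25,.25] 7
```

```text
4.0833 q [-0.1972  0.6155  1.6003 -0.865   1.6031  0.8099] p [ 0.4985 -0.3062  0.2781] rpy [3.1123 1.0485 0.8399] F [ 0.6952 -0.24   -3.2168] 0.5776682826404983 83.28356884187087
(6.580504699039881e-08, (1, 1, 1.5707963267948966)) [ 0.28  0.52  0.47  0.28 -0.01  0.01] [-2.23  1.67  1.04  2.03 -1.68 -0.96 -3.15  7.7   3.21  8.97 -1.97 -4.83
 -1.05  0.71  2.22  4.97 -0.16 -2.12 -3.2   1.35  1.44 -4.4 ]
target [-0.06  0.61  1.9   1.37  1.39 -0.93]
dp [-1.32  3.46 -2.36] rv [ 3.91  1.02 -0.14] 24.274756006246328 abs [ 0.47 -0.22  0.22] [-2.68  0.75  1.21] q [-0.18  0.61  1.64 -0.55  1.57  0.56]
dp [-0.77  3.87 -1.56] rv [ 3.91  0.39 -0.  ] 23.560963616544033 abs [ 0.45 -0.12  0.18] [-2.49  0.37  1.31] q [-0.16  0.61  1.69 -0.23  1.54  0.31]
dp [-0.23  3.99 -0.67] rv [ 3.78 -0.28 -0.06] 22.727804245424796 abs [ 0.44 -0.02  0.16] [-2.42 -0.02  1.32] q [-0.14  0.61  1.73  0.09  1.51  0.06]
dp [0.37 3.77 0.14] rv [ 3.51 -0.92 -0.28] 21.819171237243303 abs [0.45 0.07 0.17] [-2.42 -0.4   1.29] q [-0.12  0.61  1.77  0.41  1.48 -0.18]
dp [0.98 3.23 0.78] rv [ 3.09 -1.46 -0.64] 20.890812318306722 abs [0.47 0.15 0.19] [-2.48 -0.76  1.26] q [-0.1   0.61  1.82  0.73  1.45 -0.43]
dp [1.52 2.44 1.19] rv [ 2.55 -1.84 -1.09] 20.00628375431728 abs [0.51 0.21 0.22] [-2.65 -1.07  1.28] q [-0.08  0.61  1.86  1.05  1.42 -0.68]
dp [1.91 1.48 1.34] rv [ 1.92 -2.03 -1.58] 19.23036224183877 abs [0.56 0.25 0.25] [ 3.14 -1.31  1.57] q [-0.06  0.61  1.9   1.37  1.39 -0.93]
```

Request:
carry_out(
  increments=[
    [-0.3,0.9,0,1,0.25,0],
    [-0.6,1.8,0,2,0.5,0],
    [-0.9,2.6,0,3,0.75,0],
    [-1.3,3.4,0,3.9,1,-0.1],
    [-1.3,3.4,0,3.9,1,-0.1],
  ],
)

```text
time_s: 4.5
tool_pos: [0.463, -0.2188, 0.2711]
ee_rot: [-2.67, 0.74, 1.229]
wrist_force: [0.1, -0.6, -2.2]
grip_width: 0.576
grip_force: 83.3
```

Request:
carry_out(
  increments=[
    [-0.2,0.9,-0.1,1,0.1,0],
    [-0.4,1.8,-0.2,2,0.2,0],
    [-0.6,2.9,-0.3,3,0.3,0],
    [-0.8,3.9,-0.4,3.9,0.4,0],
    [-0.8,3.9,-0.4,3.9,0.4,0],
  ],
)

```text
time_s: 4.92
tool_pos: [0.443, -0.1213, 0.2601]
ee_rot: [-2.486, 0.361, 1.328]
wrist_force: [-0.8, -1.8, -4.1]
grip_width: 0.575
grip_force: 83.4
```

```bash
python3 path.py 90 15 [.56,.25,.25] 5
```

```text
4.9167 q [-0.1546  0.5105  1.6513 -0.2288  1.6826  0.2701] p [ 0.443  -0.1213  0.2601] rpy [-2.4859  0.3611  1.3282] F [-0.7754 -1.8463 -4.075 ] 0.5752431795799785 83.41420823475346
(6.580504699039881e-08, (1, 1, 1.5707963267948966)) [ 0.28  0.52  0.47  0.28 -0.01  0.01] [-2.31  1.19  1.01  2.21 -1.9  -1.07 -3.39  7.37  3.22  9.22 -1.77 -5.13
 -0.76  1.01  2.02  5.15  0.18 -2.25 -2.72  1.64  1.09 -1.97 -0.29  1.1
 -4.23]
target [-0.05  0.61  1.9   1.37  1.39 -0.93]
dp [-0.15  3.93 -1.35] rv [ 3.98 -0.32  0.18] 23.967226869178873 abs [ 0.44 -0.02  0.23] [-2.42 -0.05  1.36] q [-0.13  0.53  1.7   0.09  1.62  0.03]
dp [ 0.41  3.78 -0.48] rv [ 3.63 -0.91 -0.19] 22.485750695742187 abs [0.45 0.07 0.21] [-2.43 -0.44  1.34] q [-0.11  0.55  1.75  0.41  1.57 -0.21]
dp [0.97 3.25 0.21] rv [ 3.14 -1.38 -0.69] 20.988877524053397 abs [0.47 0.15 0.22] [-2.51 -0.8   1.31] q [-0.09  0.57  1.8   0.73  1.51 -0.45]
dp [1.52 2.44 0.59] rv [ 2.51 -1.69 -1.23] 19.582694250820303 abs [0.51 0.21 0.23] [-2.69 -1.1   1.33] q [-0.07  0.59  1.85  1.05  1.45 -0.69]
dp [1.93 1.45 0.64] rv [ 1.77 -1.78 -1.76] 18.379827524988247 abs [0.56 0.25 0.25] [ 3.14 -1.31  1.57] q [-0.05  0.61  1.9   1.37  1.39 -0.93]
```

Request:
carry_out(
  increments=[
    [0,1,-0.1,1,-0.1,0],
    [0,2,-0.2,2,-0.15,0.1],
    [-0.1,3,-0.3,3,-0.25,0.15],
    [-0.15,3.9,-0.4,4,-0.3,0.2],
    [-0.15,3.9,-0.4,4,-0.3,0.2],
  ],
)

```text
time_s: 5.33
tool_pos: [0.4392, -0.0247, 0.2496]
ee_rot: [-2.422, -0.053, 1.359]
wrist_force: [0.2, 0.0, -3.0]
grip_width: 0.579
grip_force: 83.5
```

Request:
carry_out(
  increments=[
    [0.1,1,0,0.9,-0.2,0],
    [0.2,2,0,1.8,-0.4,-0.1],
    [0.3,3,0,2.7,-0.7,-0.1],
    [0.4,3.8,0,3.6,-0.9,-0.2],
    [0.4,3.8,0,3.6,-0.9,-0.2],
  ],
)

```text
time_s: 5.75
tool_pos: [0.4493, 0.0696, 0.2495]
ee_rot: [-2.431, -0.438, 1.339]
wrist_force: [-0.3, -0.4, -2.2]
grip_width: 0.58
grip_force: 83.5
```

Request:
carry_out(
  increments=[
    [0.25,0.8,0,0.8,-0.35,-0.2],
    [0.5,1.6,0,1.6,-0.7,-0.35],
    [0.75,2.4,0,2.4,-1,-0.5],
    [1,3.2,0,3.1,-1.4,-0.7],
    [1,3.2,0,3.1,-1.4,-0.7],
  ],
)

```text
time_s: 6.17
tool_pos: [0.4742, 0.1494, 0.2491]
ee_rot: [-2.508, -0.787, 1.31]
wrist_force: [-0.2, -0.6, -3.2]
grip_width: 0.577
grip_force: 83.6
```

```bash
python3 path.py 90 15 [.56,.25,.25] 2
```

```text
6.1667 q [-0.1026  0.5433  1.7701  0.717   1.5508 -0.4081] p [0.4742 0.1494 0.2491] rpy [-2.5075 -0.787   1.3096] F [-0.1512 -0.6499 -3.244 ] 0.5770798200007987 83.56650737347081
(6.580504699039881e-08, (1, 1, 1.5707963267948966)) [ 0.28  0.52  0.47  0.28 -0.02  0.01] [-1.72  2.29  1.15  2.15 -1.29 -0.76 -2.45  8.01  3.27  8.89 -2.13 -4.37
 -1.48  0.46  2.55  4.63 -0.44 -1.93 -3.77  1.1   2.06 -3.54  0.5   1.65
  5.28 -1.24 -3.61 -4.72]
target [-0.06  0.61  1.9   1.37  1.39 -0.93]
dp [ 1.6   2.52 -0.04] rv [ 2.64 -1.71 -1.17] 20.149158605096417 abs [0.51 0.21 0.25] [-2.69 -1.1   1.33] q [-0.08  0.58  1.84  1.04  1.47 -0.67]
dp [1.83 1.5  0.08] rv [ 1.75 -1.77 -1.81] 18.449442549156558 abs [0.56 0.25 0.25] [ 3.14 -1.31  1.57] q [-0.06  0.61  1.9   1.37  1.39 -0.93]
```

Request:
carry_out(
  increments=[
    [0.4,0.6,0,0.65,-0.45,-0.3],
    [0.8,1.2,0,1.3,-0.85,-0.6],
    [1.2,1.9,0,2,-1.3,-0.9],
    [1.6,2.5,0,2.65,-1.7,-1.2],
    [1.6,2.5,0,2.65,-1.7,-1.2],
  ],
)

```text
time_s: 6.58
tool_pos: [0.5141, 0.2118, 0.2487]
ee_rot: [-2.68, -1.101, 1.325]
wrist_force: [-1.6, -0.6, -3.4]
grip_width: 0.575
grip_force: 83.7
```

Request:
carry_out(
  increments=[
    [0.45,0.4,0,0.45,-0.45,-0.45],
    [0.9,0.8,0,0.9,-0.9,-0.9],
    [1.4,1.1,0,1.3,-1.3,-1.3],
    [1.8,1.5,0,1.75,-1.75,-1.8],
    [1.8,1.5,0,1.75,-1.75,-1.8],
  ],
)

```text
time_s: 7.0
tool_pos: [0.5587, 0.2493, 0.249]
ee_rot: [-3.122, -1.311, 1.552]
wrist_force: [-1.0, 0.2, -3.4]
grip_width: 0.578
grip_force: 83.8
```

```bash
python3 - <<'E'
import h;h.log()
from kin import *
import cv2
from workcell import camera
to([.56,.25,.25],rot(90,15,-1))
cv2.imwrite("pics/s2.png",np.hstack([cv2.resize(camera("side")["img"][150:,100:500],(800,500))]))
E
```

```text
7.0 q [-0.0627  0.6489  1.8718  1.3666  1.3965 -0.9352] p [0.5587 0.2493 0.249 ] rpy [-3.1223 -1.3106  1.5519] F [-1.0371  0.238  -3.4071] 0.578325368293567 83.84451548801735
dp [0.051  0.0261 0.0395] rv [-0.0157 -0.0473  0.0029] |dp|mm 1.7407218842685688 |rv|deg 0.2994140518960835
```

View pics/s2.png

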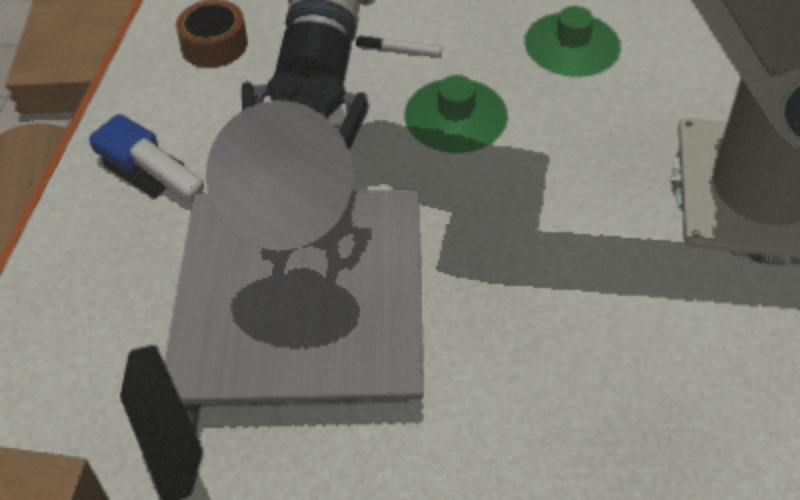

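Request:
carry_out(
  increments=[
    [0,0.2,-1.2,-0.3,0,0],
    [0,0.4,-2.4,-0.6,0,0],
    [0,0.6,-3.6,-0.83,0,0],
    [0,0.6,-4.6,-0.83,0,0],
    [0,0.6,-5.2,-0.83,0,0],
  ],
)

```text
time_s: 7.47
tool_pos: [0.5588, 0.2639, 0.1185]
ee_rot: [-3.127, -1.222, 1.56]
wrist_force: [-0.1, -0.8, -2.4]
grip_width: 0.576
grip_force: 83.8
```

Request:
carry_out(
  increments=[
    [0,0,-0.1,0,0,0],
    [0,0,-0.2,0,0,0],
    [0,0,-0.3,0,0,0],
    [0,0,-0.4,0,0,0],
    [0,0,-0.4,0,0,0],
  ],
)

```text
time_s: 7.88
tool_pos: [0.5602, 0.2641, 0.1112]
ee_rot: [-3.141, -1.225, 1.568]
wrist_force: [0.1, -0.2, -3.2]
grip_width: 0.576
grip_force: 83.8
```

```bash
python3 - <<'E'
import h;h.log()
import cv2,numpy as np
from workcell import camera
cv2.imwrite("pics/s3.png",np.hstack([cv2.resize(camera("side")["img"][190:380,150:350],(600,570))]))
E
```

```text
7.8833 q [-0.0235  0.8607  1.8489  1.402   1.2671 -1.1164] p [0.5602 0.2641 0.1112] rpy [-3.1407 -1.2253  1.568 ] F [ 0.0622 -0.1596 -3.1849] 0.5760793771114762 83.84336105547845
```

View pics/s3.png

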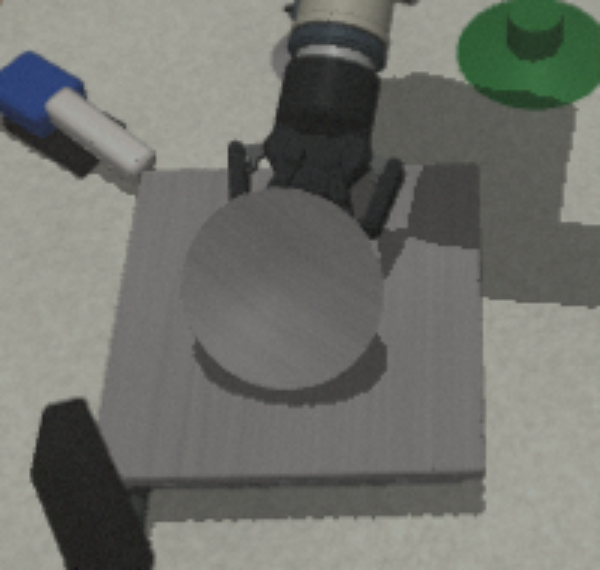

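The dish hangs just above the platform and casts its shadow close under its rim at (290,390), well inside the platform. I'll lower it slowly until it touches.

Request:
carry_out(
  increments=[
    [0,0,-0.12,0,0,0],
    [0,0,-0.24,0,0,0],
    [0,0,-0.36,0,0,0],
    [0,0,-0.45,0,0,0],
    [0,0,-0.45,0,0,0],
  ],
)

```text
time_s: 8.35
tool_pos: [0.5597, 0.2643, 0.0986]
ee_rot: [-3.135, -1.225, 1.563]
wrist_force: [0.1, -0.4, -2.3]
grip_width: 0.581
grip_force: 83.9
```

Request:
carry_out(
  increments=[
    [0,0,-0.06,0,0,0],
    [0,0,-0.12,0,0,0],
    [0,0,-0.18,0,0,0],
    [0,0,-0.18,0,0,0],
  ],
)

```text
time_s: 8.68
tool_pos: [0.5598, 0.2643, 0.0944]
ee_rot: [-3.137, -1.226, 1.564]
wrist_force: [0.2, 0.2, -3.0]
grip_width: 0.579
grip_force: 83.9
```

Request:
carry_out(
  increments=[
    [0,0,-0.06,0,0,0],
    [0,0,-0.12,0,0,0],
    [0,0,-0.12,0,0,0],
  ],
)

```text
time_s: 8.93
tool_pos: [0.5599, 0.2643, 0.0915]
ee_rot: [-3.137, -1.225, 1.565]
wrist_force: [0.5, 0.2, -3.6]
grip_width: 0.575
grip_force: 83.9
```

Request:
carry_out(
  increments=[
    [0,0,-0.06,0,0,0],
    [0,0,-0.12,0,0,0],
    [0,0,-0.12,0,0,0],
  ],
)

```text
time_s: 9.18
tool_pos: [0.5601, 0.2644, 0.0892]
ee_rot: [-3.138, -1.227, 1.565]
wrist_force: [0.2, -0.5, 0.8]
grip_width: 0.577
grip_force: 84.1
```

Contact: the 3 N load has gone. Opening now.

Request:
carry_out(
  increments=[
    [0,0,0,0,0,0],
    [0,0,0,0,0,0],
    [0,0,0,0,0,0],
    [0,0,0,0,0,0],
    [0,0,0,0,0,0],
  ],
  hand=1,
)

```text
time_s: 9.6
tool_pos: [0.5599, 0.2643, 0.0888]
ee_rot: [-3.138, -1.226, 1.565]
wrist_force: [-0.1, -0.3, -1.1]
grip_width: 1.001
grip_force: 0.0
```

```bash
python3 - <<'E'
import h;h.log()
import cv2,numpy as np
from workcell import camera
cv2.imwrite("pics/s4.png",np.hstack([cv2.resize(camera("side")["img"][190:380,150:350],(600,570))]))
E
```

```text
9.6 q [-0.0231  0.9031  1.8392  1.4127  1.262  -1.1493] p [0.5599 0.2643 0.0888] rpy [-3.1382 -1.2256  1.5653] F [-0.0669 -0.3399 -1.1054] 1.000542611658293 0.0
```

View pics/s4.png

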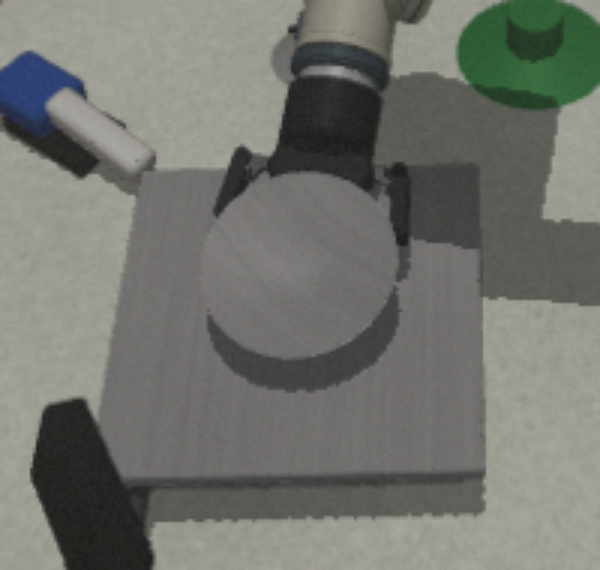

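The dish has tipped back but seems to lean on the open gripper, with its rim around (300,265). I'll draw back level so it settles onto its foot.

Request:
carry_out(
  increments=[
    [0,-0.25,-0.04,0,0,0],
    [0,-0.5,-0.08,0,0,0],
    [0,-0.8,-0.1,0,0,0],
    [0,-1.1,-0.1,0,0,0],
    [0,-1.4,-0.1,0,0,0],
  ],
)

```text
time_s: 10.07
tool_pos: [0.5599, 0.2282, 0.0861]
ee_rot: [-3.137, -1.226, 1.564]
wrist_force: [0.4, -0.1, -1.0]
grip_width: 1.004
grip_force: 0.0
```

Request:
carry_out(
  increments=[
    [0,-0.4,0,0,0,0],
    [0,-0.8,0,0,0,0],
    [0,-1.2,0,0,0,0],
    [0,-1.6,0,0,0,0],
    [0,-2.0,0,0,0,0],
  ],
)

```text
time_s: 10.48
tool_pos: [0.56, 0.1781, 0.0863]
ee_rot: [-3.138, -1.226, 1.565]
wrist_force: [-0.5, 0.1, 0.7]
grip_width: 1.001
grip_force: 0.0
```

```bash
python3 - <<'E'
import h;h.log()
import cv2,numpy as np
from workcell import camera
cv2.imwrite("pics/s5.png",np.hstack([cv2.resize(camera("side")["img"][190:380,150:350],(600,570))]))
E
```

```text
10.4833 q [-0.1758  0.9109  1.8229  1.2742  1.3221 -1.1548] p [0.56   0.1781 0.0863] rpy [-3.1382 -1.2257  1.565 ] F [-0.5201  0.0898  0.7123] 1.00131905297062 0.0
```

View pics/s5.png

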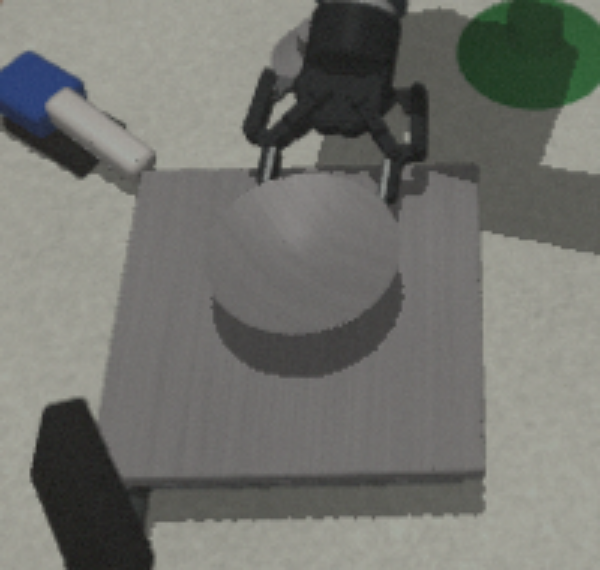

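Request:
carry_out(
  increments=[
    [0,-0.8,0,0,0,0],
    [0,-1.6,0,0,0,0],
    [0,-2.6,0.2,0,0,0],
    [0,-3.6,1,0,0,0],
    [0,-4.2,2,0,0,0],
  ],
)

```text
time_s: 10.95
tool_pos: [0.5594, 0.0722, 0.1354]
ee_rot: [-3.13, -1.226, 1.556]
wrist_force: [-0.2, 0.2, -0.1]
grip_width: 0.998
grip_force: 0.0
```

Request:
carry_out(
  increments=[
    [0,-0.6,1.2,0,0,0],
    [0,-1.2,2.4,0,0,0],
    [0,-1.2,3,0,0,0],
    [0,-1.2,3,0,0,0],
    [0,-1.2,3,0,0,0],
  ],
)

```text
time_s: 11.37
tool_pos: [0.5601, 0.0439, 0.2119]
ee_rot: [3.14, -1.225, 1.57]
wrist_force: [-0.2, 1.1, -0.2]
grip_width: 1.001
grip_force: 0.0
```

```bash
python3 - <<'E'
import h;h.log()
import cv2,numpy as np
from workcell import camera
t=camera("top")["img"];s=camera("side")["img"]
cv2.imwrite("pics/s6.png",np.vstack([cv2.resize(s[190:380,150:350],(400,300)),cv2.resize(t[60:250,80:400],(400,240))]))
E
```

```text
11.3667 q [-0.3967  0.7106  1.7756  1.0547  1.5217 -0.9728] p [0.5601 0.0439 0.2119] rpy [ 3.1396 -1.2245  1.5699] F [-0.1607  1.0912 -0.2101] 1.0006606682360695 0.0
```

View pics/s6.png

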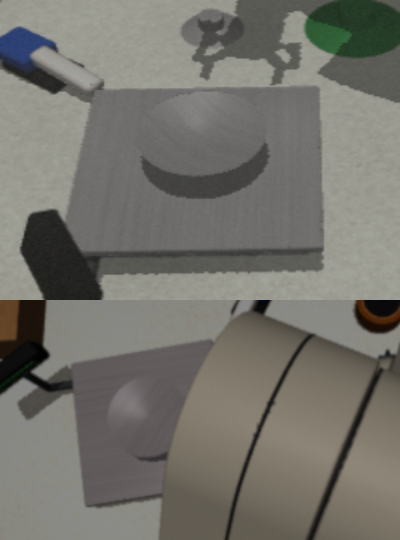

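The dish stands mouth-up on the platform, with its rim centred near (204,133) in the side crop. I'll check that it is level against the expected rim height before handing in.

```bash
python3 - <<'E'
from h import *
from workcell import camera
np.set_printoptions(precision=4,suppress=True)
s=camera("side")
# s5 crop (3x, offset 150,190): rim extremes left,right,bottom(near),top(far)
for z in (.114,):
    for n,(x,y) in dict(L=(141,132),R=(267,132),near=(204,176),far=(204,91)).items():
        print(n,on(s,(150+x/2,190+y*190/300),z))
g=s["img"][190:380,150:350];cv2.imwrite("pics/s7.png",cv2.resize(g[50:130,50:150],(800,560),interpolation=cv2.INTER_CUBIC))
Rm=R.from_euler('xyz',s["orientation"])
a=np.linspace(0,2*np.pi,120)
for tilt in(0,10):
  c=np.array([.555,.245,.06]);T=R.from_euler('x',tilt,degrees=True).as_matrix()
  W=c+(T@np.array([.074*np.cos(a),.074*np.sin(a),.054+0*a])).T
  uv=cv2.projectPoints(Rm.inv().apply(W-s["origin"]),np.zeros(3),np.zeros(3),np.array(s["camera_matrix"]),np.array(s["dist_coeffs"]))[0][:,0]
  print(tilt,uv.min(0),uv.max(0),np.ptp(uv,axis=0))
E
```

```text
L [0.6241 0.2633 0.114 ]
R [0.4843 0.2444 0.114 ]
near [0.5382 0.3254 0.114 ]
far [0.5705 0.1809 0.114 ]
0 [219.3558 244.862 ] [285.4331 298.313 ] [66.0773 53.4511]
10 [220.3373 245.8138] [286.1936 291.0923] [65.8562 45.2785]
```

View pics/s7.png

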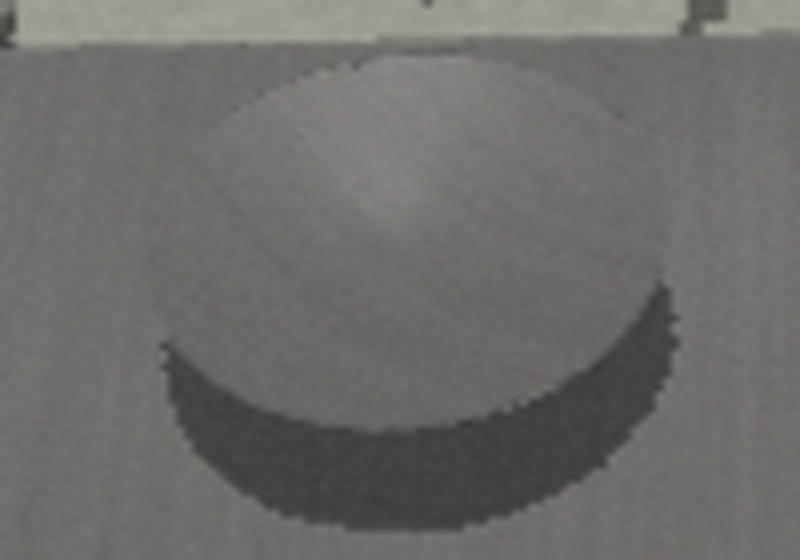

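The rim measures 54 px tall in native pixels, rows 52–432 in this 7x crop. A level dish should give 53.5 px and one tilted 10° would give 45 px, so it is level and standing on its foot.

```bash
python3 -c "
from workcell import workorder;print(workorder.hand_in())"
```

```text
the job is handed in; nothing more can be done
None
```

The larger dish now stands mouth-up and level on its foot on the scale platform, the smaller dish was not touched, and the job is handed in (about 11.4 s on the robot's clock, no verdict returned).

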